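# Free the seized bottle stoppers and latch them in the wash basket

### The job

Some of the amber bottles in the white carrier still have their glass stoppers in, and the ground joints have seized: work each one loose by twisting it back and forth while you pull lightly, so that the bottles stay standing in their carrier and are not dragged out. Put the stoppers in the wire wash basket, one to a compartment, then bring the lid down and press it only until it snaps shut, without leaning on it. Leave the other glassware alone.

Things in the scene. Friction and masses are not known exactly. Their poses are not given: they have to be found in the camera images.
- stopper1_mid (a point): Glass stopper 1, if present stuck in bottle 1; 70 g. Point: on its axis, half-way along its 67 mm; z axis from foot to head. From the foot: tapered plug 24 mm long (20 mm across at the foot, 26 mm at the top), collar 33 mm across and 3 mm thick, flat grip head 34 mm wide along its x, 12 mm thick along its y, 40 mm high, centred 13.5 mm above the point. Stuck, the point is 9.5 mm above the bottle's rim.
- stopper2_mid (a point): Glass stopper 2, like stopper 1, in bottle 2 if present. The heads face any way round. A seized joint resists with about 20 N against whatever way it is being moved, so a straight pull lifts the 0.55 kg bottle with the stopper; while it is being turned to and fro (0.3 Nm) a light pull draws it out.
- stopper3_mid (a point): Glass stopper 3, like stopper 1, in bottle 3 if present. A rise of about 1 mm for each 0.5 rad or more of turning leaves the bottle standing. It stays seized for the first 10 to 12 mm of rise; then it is loose, and after 24 mm the plug is clear of the neck.
- stopper4_mid (a point): Glass stopper 4, like stopper 1, in bottle 4 if present.
- bottle1_mouth (a point): Amber square bottle 1, heavy glass, 0.55 kg, 76 mm square, standing loose in cell 1 of the carrier (1.5 mm play each side: it cannot turn there but can be lifted out). Point: centre of its rim, 104 mm above its underside; z axis up. The round neck is 43 mm across with a 28 mm bore.
- bottle2_mouth (a point): Amber square bottle 2, like bottle 1, in cell 2.
- bottle3_mouth (a point): Amber square bottle 3, like bottle 1, in cell 3.
- bottle4_mouth (a point): Amber square bottle 4, like bottle 1, in cell 4.
- cell1 (a point): Centre of the floor of cell 1 of the white plastic bottle carrier, 6 mm above the bench. The carrier is fixed for the run; its four cells are 88 mm apart in a square, it is 185 mm square outside and its walls are 50 mm high.
- cell2 (a point): Centre of the floor of cell 2 of the carrier, 6 mm above the bench.
- cell3 (a point): Centre of the floor of cell 3 of the carrier, 6 mm above the bench.
- cell4 (a point): Centre of the floor of cell 4 of the carrier, 6 mm above the bench.
- basket_floor (a point): Centre of the floor of the wash basket, 4 mm above the bench. Two wire dividers, 4 mm thick and 41 mm high, cross here along the basket's x and y axes and make four compartments 94 mm square, centred 50 mm either way along x and y. x axis: from the front (clips, robot's side) towards the lid's hinge.
- basket: Square steel wire wash basket with its lid, loose on the bench, 1.2 kg, 200 mm square, rim 80 mm high. Origin: centre of its underside; axes as at its floor point. On its front, 62 mm either side of the middle, two spring clips stand up to 97 mm high.
- lid (a joint): Angle of the basket's wire lid, rad: 0 shut and latched, 1.57 upright, 2.0 fully back. It stays where it is left (stiff hinge: about 2 N at the tab moves it). Coming down it meets two spring clips at about 0.065; some 10 N down on the tab or front bar takes it past them, it snaps to 0 and is held. Pressed further it gives softly on a rubber buffer (2 N per mm, below 0).
- lid_hinge (a point): Middle of the lid's hinge line, 84 mm above the bench, 100 mm along the basket's x from its centre; the line runs along the basket's y. The axes turn with the lid: minus x points from the hinge to the tab, z is normal to the lid and up when it is shut.
- lid_tab (a point): Centre of the blue plastic finger tab on the middle of the lid's free edge, 216 mm from the hinge line, in the lid's plane; 30 mm long (away from the hinge), 50 mm wide, 6 mm thick. The lid's front bar, 8 mm thick, is 16 mm nearer the hinge; from there to the hinge the lid is a flat 4 mm wire panel 194 mm wide. Axes as at the hinge.
- tube_rack: Bystander, to be left alone: white rack of test tubes, 60 x 160 mm, 90 mm high. Origin: centre of its underside.
- wash_bottle: Bystander, to be left alone: white wash bottle with a red cap and spout, 72 mm across, 165 mm high. Origin: centre of its underside.
- beaker: Bystander, to be left alone: glass beaker, 80 mm across, 100 mm high. Origin: centre of its underside.
Mind the look-alikes: they are no part of the job. Leave any yellow look-alike of the part that bears bottle4_mouth alone.

How it is judged:
By the outcome, as a careful person would: the job done as asked, in the order asked, and still so for the second after the job is handed in, with the robot touching nothing.
Of stopper1, stopper2, stopper3, stopper4 only 2 to 4 are there at a start; the rules pass over those that are not, and their reading is None.
At some moment in a run one of basket may be knocked a few centimetres aside while the robot is not near it.
Once in a run the grip may slacken for a moment while it holds something.
It also fails if it takes over 210 s, if anything falls off the work surface, if the arm or the gripper's body presses on something with over 40 N, if the wrist force passes 120 N, or if a joint passes its speed limit or range.

### The arm

A 7-joint arm with a two-finger parallel gripper is mounted at the origin on the work surface. World frame = base frame: x ahead of the robot, y to its left, z up, the work surface at z = 0. Lengths are in m, angles in rad, forces in N, time in s.
With the tool pointing down it reaches from about 0.35 to 0.9 m from the base axis. Payload 8.1 kg.
Tool frame: the origin (TCP) lies at the very end of the fingers, on their centre line; the grasp point (between the pads) lies 19 mm behind it (r.grasp_offset is the distance from the TCP to the grasp point, in m); z points along the fingers, y is the direction in which the jaws open and shut (so a half turn about z gives the same grasp; the last joint's range is limited). The gripper opens to 92 mm and grips with 3 to 60 N. Pads are 19 mm wide; open, the fingers measure 130 mm over their backs; the gripper's body (75 mm by 190 mm) begins 47 mm behind the grasp point.
Start: joints at [-1.413, 0.434, 0.025, 1.573, -0.012, 1.134, -0.075], TCP at [0.161, 0.604, 0.227] pointing down, gripper open.
Joint ranges: [-2.62, 2.62], [-0.44, 2.09], [-1.27, 1.32], [0.08, 2.57], [-1.32, 4.46], [0.12, 2], [-2.74, 2.74]. Speed limits (rad/s): [2.22, 2.22, 3.01, 3.01, 3.14, 3.14, 3.14].

### API

Orientations are given as a 3x3 rotation matrix whose columns are the frame's x, y, z axes.
In Python, from station import status, viewer, order, r gives the robot as it stands.
- The arm moves only by the shell command python3 -m creep 'ROWS' [OPENING] [FORCE]. ROWS is JSON, a list of rows, each a list of 6 numbers: the shift along the tool's x, y, z in m, then the turn, a rotation vector about the tool's x, y, z in degrees. A call has 1 to 10 rows; each row shifts and turns the commanded pose from where the row before left it, along the tool's axes as they then stand; what a row does not reach is not made up. A row lasts 1/10 s, in which the tool goes at most 50 mm and 8.59 degrees, less where a joint would pass 70% of its speed; a pose out of reach is approached as far as the arm can. A call is refused whole if a number of a shift passes 0.05 or a number of a turn 8.59, either way. A call with a gripper value outside its range is refused whole. OPENING is the opening in per cent of the stroke, from 0 (shut) to 100 (fully open), set as the call begins (- or left out, the last holds). The fingers move at their own pace and stop on an object; FORCE is the grip in N (left out, the last holds). Time passes only in rows, so rows that do not move let the fingers close. It gives the time, the measured TCP pose, the force and the opening at its end, in the units of the state.
- status.state(): the state, without advancing time (a new reading comes with each control period).
- viewer.get_image(name): name is "side" or "top"; returns the picture (480x640x3 uint8, red, green, blue); there is no depth.
- viewer.camera_info(name): a dict with "K" (3x3 intrinsics, pixels), "extrinsics" (4x4, takes a point from camera to world coordinates). Camera axes: x right, y up, looking along -z (the intrinsics and any distortion apply to the point x, -y, -z); pixel columns grow to the right and rows downward; lengths in m; the calibration is good to about 2 mm. A picture is of the moment at which its call begins. camera_info takes no time and is no camera call.
- order.hand_in(): hands the job in, once; it reports no verdict.
The state is a dict: "time_s": time; "joint_pos": joint angles; "dq": joint speeds; "joint_efforts": joint torques, N m; "eef_pos": TCP position; "orientation": TCP orientation; "ft_force": force on the tool from outside, world axes, zero at the start; "moment": the same for the moment, N m; "finger_gap": opening from 0.0 (shut) to 1.0 (fully open).
Only numpy, scipy, OpenCV 4.12 (cv2) and the standard library are available. Lean on these libraries where they do the work, as an engineer would, in place of code of your own. Each camera call takes 0.05 s, during which the arm holds its last target. There are 200 camera calls.

## Working session

There is one attempt and no reset: what is moved stays moved. The work goes in short steps, Python scripts to look and compute and a shell command to move; the robot and the scene stay as the last step left them, time stands still between calls to the robot, and variables do not carry over. Pictures are saved under pics/ and viewed, about 12 in all and at most 16, crops included, and the job is handed in when it is done.

```bash
ls; mkdir -p pics
python3 - <<'E'
from station import status, viewer, r
import cv2,numpy as np
np.set_printoptions(precision=4,suppress=True)
print(status.state()); print(r.grasp_offset)
for n in("top","side"):
    c=viewer.camera_info(n);print(n,c)
    cv2.imwrite(f"pics/{n}0.png",viewer.get_image(n)[:,:,::-1])
E
```

```text
pics
{'time_s': 0.0, 'joint_pos': array([-1.4126,  0.4352,  0.025 ,  1.5741, -0.0116,  1.134 , -0.0751]), 'dq': array([-0.0015, -0.0022, -0.0005, -0.0005,  0.    ,  0.0005, -0.0029]), 'joint_efforts': array([  0.0002, -66.7841,   0.9855, -31.4462,  -0.0604,   0.0428,
         0.0002]), 'eef_pos': array([0.1611, 0.6033, 0.2259]), 'orientation': array([[-0.9662,  0.2579, -0.0003],
       [ 0.2579,  0.9662, -0.0016],
       [-0.0001, -0.0016, -1.    ]]), 'ft_force': array([-0.2267, -0.1289, -0.4382]), 'moment': array([-0.0099, -0.0139,  0.0317]), 'finger_gap': 0.9997125848109759}
0.0188
top {'K': array([[486.3615,   0.    , 313.4191],
       [  0.    , 486.3615, 242.1856],
       [  0.    ,   0.    ,   1.    ]]), 'extrinsics': array([[-0.016 ,  0.9911, -0.1324,  0.4091],
       [-0.9999, -0.0164, -0.0016, -0.0116],
       [-0.0037,  0.1324,  0.9912,  1.1286],
       [ 0.    ,  0.    ,  0.    ,  1.    ]])}
side {'K': array([[455.5718,   0.    , 323.1998],
       [  0.    , 455.5718, 236.3587],
       [  0.    ,   0.    ,   1.    ]]), 'extrinsics': array([[ 0.9749,  0.1403, -0.1728,  0.3908],
       [-0.2226,  0.6101, -0.7604, -0.7361],
       [-0.0013,  0.7798,  0.626 ,  0.7273],
       [ 0.    ,  0.    ,  0.    ,  1.    ]])}
```

View pics/top0.png

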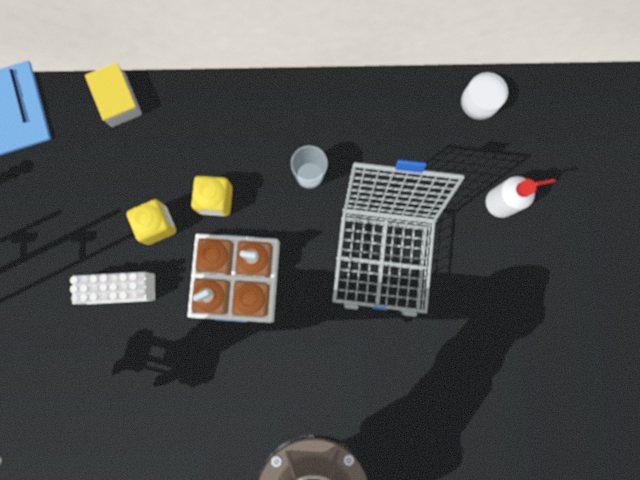

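View pics/side0.png

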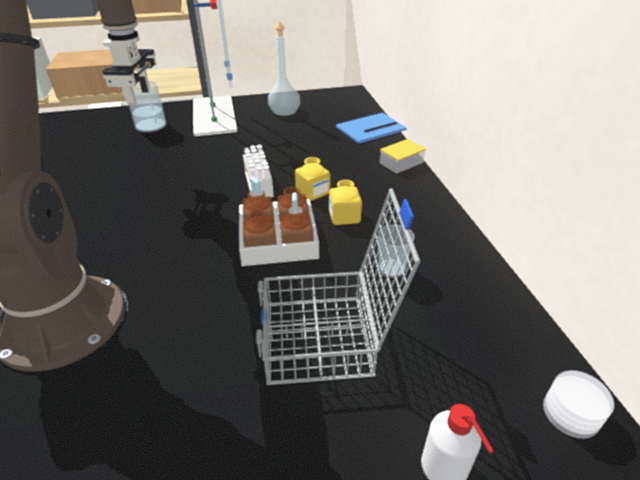

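The top view shows stoppers in the carrier's bottles at about (250,256) and (206,296). The basket is around (385,262) with its lid upright and the blue tab at (411,166). I'll take enlarged crops next.

```bash
cat > h.py <<'E'
from station import status, viewer, r
import cv2,numpy as np
np.set_printoptions(precision=4,suppress=True)
def ray(n,uv):
    c=viewer.camera_info(n);K=c["K"];E=c["extrinsics"]
    d=np.array([(uv[0]-K[0,2])/K[0,0],-(uv[1]-K[1,2])/K[1,1],-1.])
    return E[:3,3],E[:3,:3]@d
def onz(n,uv,z):
    o,d=ray(n,uv);return o+d*(z-o[2])/d[2]
def tri(ut,us):
    (a,d),(b,e)=ray("top",ut),ray("side",us)
    s=np.linalg.lstsq(np.c_[d,-e],b-a,rcond=None)[0]
    p,q=a+d*s[0],b+e*s[1];return (p+q)/2,np.linalg.norm(p-q)
def proj(n,p):
    c=viewer.camera_info(n);K=c["K"];E=c["extrinsics"]
    q=E[:3,:3].T@(np.array(p)-E[:3,3]);return K[0,0]*q[0]/-q[2]+K[0,2],-K[1,1]*q[1]/-q[2]+K[1,2]
def crop(n,name,x0,y0,x1,y1,k,img=None):
    im=viewer.get_image(n)[:,:,::-1] if img is None else img
    cv2.imwrite(f"pics/{name}.png",cv2.resize(im[y0:y1,x0:x1],None,fx=k,fy=k,interpolation=cv2.INTER_CUBIC));return im
E
python3 - <<'E'
from h import *
t=cv2.imread("pics/top0.png");s=cv2.imread("pics/side0.png")
a=cv2.resize(t[225:330,180:290],(660,630),interpolation=cv2.INTER_CUBIC)[:, :]
b=cv2.resize(s[170:275,225:330],(630,630),interpolation=cv2.INTER_CUBIC)
c=np.hstack([a,b]);c=cv2.resize(c,(800,int(630*800/1290)),interpolation=cv2.INTER_AREA)
crop("top","ct",183,228,287,328,6,t)
crop("side","cs",230,180,330,270,6,s)
E
```

```text
(no output)
```

View pics/ct.png

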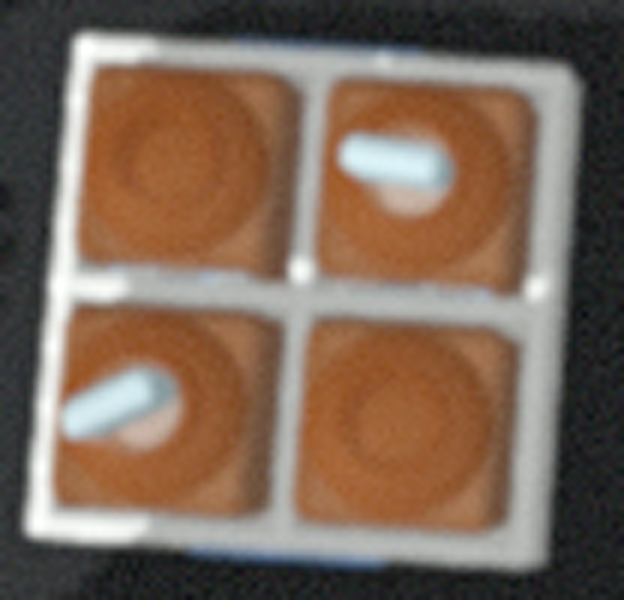

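View pics/cs.png

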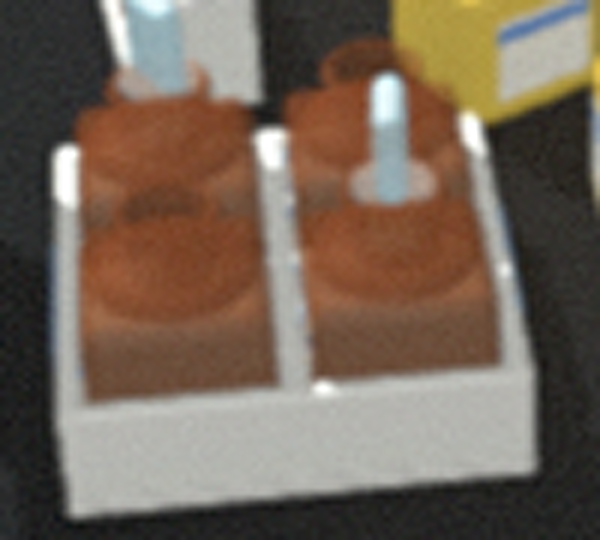

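The crops show stoppers in the far-right bottle (head about (249,255) in the top picture) and the near-left bottle (about (203,295)). The other two bottles are open. Next I compute positions.

Run:
```python
from h import *
C=[(78,38),(580,70),(547,570),(27,540)]
P=np.array([onz("top",(183+x/6-.42,228+y/6-.42),.05) for x,y in C]);c=P.mean(0);print("carrier",P[:,:2],c)
print("sides",[np.linalg.norm(P[i]-P[(i+1)%4]) for i in range(4)])
u=(P[1]-P[0]+P[2]-P[3]);u/=np.linalg.norm(u);v=np.array([-u[1],u[0],0])
for a in(-1,1):
  for b in(-1,1): print("cell",a,b,(c+44*1e-3*(a*u+b*v))[:2])
t=cv2.imread("pics/top0.png").astype(int)
m=((t[...,0]>t[...,2]+18)&(t[...,0]>150)).astype(np.uint8);m[:,:190]=0;m[:,275:]=0;m[:235]=0;m[320:]=0
n,l,st,ce=cv2.connectedComponentsWithStats(m)
for i in range(1,n):
  if st[i,4]<15: continue
  ys,xs=np.where(l==i);print(st[i],ce[i])
  W=np.array([onz("top",p,.153)[:2] for p in zip(xs,ys)]);r_=cv2.minAreaRect((W*1000).astype(np.float32));print(W.mean(0),r_)
# lid tab, side & top blue
s=cv2.imread("pics/side0.png").astype(int)
uv={}
for nm,im,(x0,y0,x1,y1) in(("top",t,(380,150,440,180)),("side",s,(395,195,420,235)),("top",t,(365,295,395,315))):
  b=(im[...,0]>im[...,2]+60);q=np.zeros_like(b);q[y0:y1,x0:x1]=b[y0:y1,x0:x1];ys,xs=np.where(q);print(nm,len(xs),xs.mean(),ys.mean(),xs.min(),xs.max(),ys.min(),ys.max())
  uv.setdefault(nm,(xs.mean(),ys.mean()))
print("tab",tri(uv["top"],uv["side"]))
im=cv2.imread("pics/top0.png");crop("top","bt",325,150,475,325,3.4,im)
```

```text
carrier [[0.5763 0.2543]
 [0.5611 0.0665]
 [0.3771 0.0798]
 [0.3909 0.2699]] [0.4764 0.1676 0.05  ]
sides [np.float64(0.18834845100635886), np.float64(0.18452823855171607), np.float64(0.19063516915679574), np.float64(0.18605063429614027)]
cell -1 -1 [0.4359 0.2149]
cell -1 1 [0.5236 0.2081]
cell 1 -1 [0.4291 0.1271]
cell 1 1 [0.5168 0.1204]
[241 251  16   8  87] [248.4368 254.6437]
[0.5163 0.1215] ((516.2666015625, 121.38034057617188), (31.598358154296875, 11.448019027709961), 80.90339660644531)
[194 290  17  10  94] [201.8191 294.7766]
[0.4372 0.2144] ((437.1705627441406, 214.2460174560547), (11.7039794921875, 33.58710479736328), 25.827789306640625)
top 325 410.00307692307695 165.46153846153845 395 426 159 172
side 283 405.8798586572438 213.6042402826855 399 413 199 228
top 22 379.59090909090907 308.09090909090907 374 385 307 309
tab (array([ 0.6541, -0.1829,  0.2945]), np.float64(0.0006904218042721997))
```

View pics/bt.png

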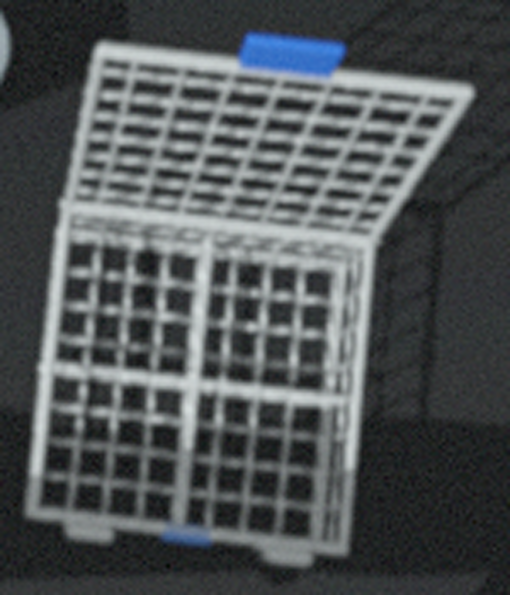

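Two stoppers found: A at about (0.437, 0.214), thin direction 25.8°, and B at about (0.5165, 0.1213), thin direction -9°. I'll compute the basket pose, add a move planner that only prints numbers, and work out the move to A.

```bash
cat >> h.py <<'E'
from scipy.spatial.transform import Rotation as Ro
def plan(p,yaw):
    "shift in present tool axes, turn (deg rotvec) to tool-down with tool y at yaw deg; nearest of half turns"
    s=status.state();R=s["orientation"];best=None
    for k in(0,180):
        a=np.radians(yaw+k);y=np.array([np.cos(a),np.sin(a),0]);z=np.array([0,0,-1.]);T=np.c_[np.cross(y,z),y,z]
        v=Ro.from_matrix(R.T@T).as_rotvec(degrees=True)
        if best is None or abs(v[2])<abs(best[2]):best=v
    print("t%.1f"%s["time_s"],"shift",R.T@(np.array(p)-s["eef_pos"]),"turn",best,"eef",s["eef_pos"],"F",s["ft_force"],"M",s["moment"],"gap",s["finger_gap"],"q7",s["joint_pos"][6])
E
python3 - <<'E'
from h import *
f=lambda x,y,z:onz("top",(325+x/3.4-.35,150+y/3.4-.35),z)[:2]
Q=np.array([f(27,517,.08),f(347,552,.08),f(370,240,.082),f(65,205,.082)]);print(Q,Q.mean(0),[np.linalg.norm(Q[i]-Q[(i+1)%4]) for i in range(4)])
print("cross",f(195,382,.045))
d=Q[2]+Q[3]-Q[0]-Q[1];print("xaxis deg",np.degrees(np.arctan2(d[1],d[0])))
d=Q[3]-Q[2]+Q[0]-Q[1];print("yaxis deg",np.degrees(np.arctan2(d[1],d[0])))
plan((.437,.214,.2),25.8)
E
```

```text
[[ 0.42   -0.0489]
 [ 0.395  -0.2491]
 [ 0.5929 -0.2727]
 [ 0.6191 -0.0775]] [ 0.5068 -0.1621] [np.float64(0.20173588579774313), np.float64(0.19928790645089672), np.float64(0.19686593159789234), np.float64(0.20107008996140038)]
cross [ 0.5067 -0.1624]
xaxis deg -7.493255993013323
yaxis deg 82.62791799910475
t0.1 shift [-0.367  -0.3051  0.0265] turn [-0.0743  0.0415 49.2583] eef [0.161  0.6034 0.226 ] F [ 0.0524  0.3491 -0.9796] M [ 0.01   -0.0224 -0.057 ] gap 1.001673234311048 q7 -0.07508983403516228
```

```bash
python3 -m creep '[[-0.02,-0.018,0,0,0,0],[-0.025,-0.02,0,0,0,0],[-0.025,-0.02,0,0,0,0],[-0.025,-0.02,0,0,0,0],[-0.025,-0.02,0,0,0,0],[-0.025,-0.02,0,0,0,0],[-0.025,-0.02,0,0,0,0],[-0.025,-0.02,0,0,0,0],[-0.025,-0.02,0,0,0,0],[-0.025,-0.02,0,0,0,0]]'
python3 -m creep '[[-0.025,-0.02,0,0,0,0],[-0.025,-0.02,0,0,0,0],[-0.025,-0.02,0,0,0,0],[-0.025,-0.02,0,0,0,0],[-0.02,-0.02,0,0,0,0],[-0.002,-0.007,0,0,0,8.2],[0,0,0,0,0,8.2],[0,0,0,0,0,8.2],[0,0,0,0,0,8.2],[0,0,0,0,0,8.2]]' 45
python3 -m creep '[[0,0,0,0,0,8.2],[0,0,0,0,0,0],[0,0,0,0,0,0]]'
python3 - <<'E'
from h import *
plan((.437,.214,.117),25.8)
E
```

```text
time_s: 1.1
eef_pos: [0.3473, 0.3481, 0.2265]
orientation: [[-0.966, 0.258, -0.0], [0.258, 0.966, -0.0], [0.0, -0.0, -1.0]]
ft_force: [1.0, 0.0, 0.2]
finger_gap: 1.002
time_s: 2.1
eef_pos: [0.4368, 0.2143, 0.2265]
orientation: [[-0.555, 0.832, -0.001], [0.832, 0.555, -0.0], [0.0, -0.001, -1.0]]
ft_force: [0.7, 0.4, -0.1]
finger_gap: 0.447
time_s: 2.4
eef_pos: [0.4369, 0.2145, 0.2266]
orientation: [[-0.44, 0.898, -0.0], [0.898, 0.44, -0.0], [-0.0, -0.0, -1.0]]
ft_force: [-0.9, 0.5, -0.2]
finger_gap: 0.45
t2.4 shift [-0.0005 -0.0001  0.1096] turn [-0.0235  0.0074  0.3125] eef [0.4369 0.2145 0.2266] F [-0.8912  0.4569 -0.1601] M [-0.0571  0.032   0.0229] gap 0.44964755853845567 q7 -0.013343589391892181
```

```bash
python3 -m creep '[[0,0,0.015,0,0,0.3],[0,0,0.02,0,0,0],[0,0,0.02,0,0,0],[0,0,0.02,0,0,0],[0,0,0.015,0,0,0],[0,0,0.01,0,0,0],[0,0,0.008,0,0,0],[0,0,0.002,0,0,0],[0,0,0,0,0,0]]' 45
python3 -m creep '[[0,0,0,0,0,0],[0,0,0,0,0,0],[0,0,0,0,0,0],[0,0,0,0,0,0]]' 20 10
python3 -m creep '[[0,0,0,0,0,0],[0,0,0,0,0,0],[0,0,0,0,0,0],[0,0,0,0,0,0]]' 0 10
python3 - <<'E'
from h import *
plan((.437,.214,.117),25.8)
a=crop("top","g1t",150,200,300,330,4);b=viewer.get_image("side")[:,:,::-1]
A=cv2.resize(a[210:330,160:290],(390,360),interpolation=2);B=cv2.resize(b[150:270,220:350],(390,360),interpolation=2)
cv2.imwrite("pics/g1.png",np.hstack([A,B]))
E
```

```text
time_s: 3.3
eef_pos: [0.4372, 0.2146, 0.1168]
orientation: [[-0.432, 0.902, 0.0], [0.902, 0.432, 0.0], [0.0, 0.0, -1.0]]
ft_force: [-0.1, -0.8, -0.1]
finger_gap: 0.454
time_s: 3.7
eef_pos: [0.4372, 0.2146, 0.117]
orientation: [[-0.431, 0.902, 0.0], [0.902, 0.431, 0.0], [0.0, 0.0, -1.0]]
ft_force: [-0.3, -0.5, -0.2]
finger_gap: 0.209
time_s: 4.1
eef_pos: [0.4376, 0.2148, 0.117]
orientation: [[-0.431, 0.902, 0.001], [0.902, 0.431, 0.001], [0.0, 0.001, -1.0]]
ft_force: [2.0, 1.6, 2.2]
finger_gap: 0.131
t4.1 shift [-0.0005 -0.0009 -0.    ] turn [ 0.0678 -0.005  -0.2467] eef [0.4376 0.2148 0.117 ] F [2.006  1.6246 2.1882] M [ 0.2191 -0.5623 -0.0468] gap 0.13069959375665227 q7 0.04999831865897387
```

View pics/g1.png

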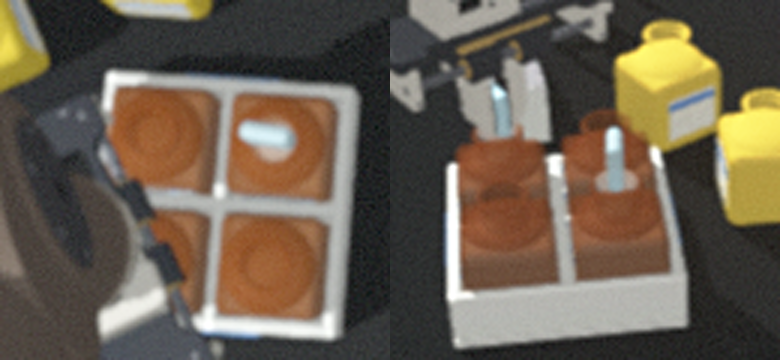

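The gripper holds the head: the gap is 12.0 mm, and the crop shows the fingers on stopper A at about (500,110) on the right side. Firm up the grip and start twisting with a slight rise.

```bash
python3 -m creep '[[0,0.0008,0,0,0,0],[0,0,0,0,0,0],[0,0,0,0,0,0]]' 0 50
python3 -m creep '[[0,0,0,0,0,8],[0,0,-0.0002,0,0,8],[0,0,-0.0002,0,0,8],[0,0,0,0,0,-8],[0,0,-0.0002,0,0,-8],[0,0,-0.0002,0,0,-8],[0,0,-0.0002,0,0,-8],[0,0,-0.0002,0,0,-8],[0,0,-0.0002,0,0,-8],[0,0,0,0,0,8]]'
python3 - <<'E'
from h import *
plan((.437,.214,.117),25.8)
E
```

```text
time_s: 4.5
eef_pos: [0.4376, 0.2148, 0.1169]
orientation: [[-0.431, 0.902, -0.0], [0.902, 0.431, -0.0], [0.0, -0.0, -1.0]]
ft_force: [-0.2, -0.3, 5.7]
finger_gap: 0.129
time_s: 5.5
eef_pos: [0.4375, 0.2148, 0.1179]
orientation: [[-0.67, 0.742, -0.001], [0.742, 0.67, 0.0], [0.001, -0.001, -1.0]]
ft_force: [1.6, 1.0, 0.7]
finger_gap: 0.126
t5.5 shift [-0.0003 -0.0009  0.0009] turn [-0.0342 -0.0312 16.2681] eef [0.4375 0.2148 0.1179] F [1.6305 0.9961 0.691 ] M [ 0.1577 -0.4388  0.0275] gap 0.1261482242587224 q7 0.29869171104822967
```

```bash
for i in 1; do python3 -m creep '[[0,0,-0.0002,0,0,8],[0,0,-0.00025,0,0,8],[0,0,-0.00025,0,0,8],[0,0,-0.00025,0,0,8],[0,0,-0.00025,0,0,8],[0,0,0,0,0,-8],[0,0,-0.00025,0,0,-8],[0,0,-0.00025,0,0,-8],[0,0,-0.00025,0,0,-8],[0,0,-0.00025,0,0,-8]]'
python3 -m creep '[[0,0,0,0,0,8],[0,0,-0.00025,0,0,8],[0,0,-0.00025,0,0,8],[0,0,-0.00025,0,0,8],[0,0,-0.00025,0,0,8],[0,0,0,0,0,-8],[0,0,-0.00025,0,0,-8],[0,0,-0.00025,0,0,-8],[0,0,-0.00025,0,0,-8],[0,0,-0.00025,0,0,-8]]'; done
python3 - <<'E'
from h import *
plan((.437,.214,.117),25.8)
b=viewer.get_image("side")[:,:,::-1]
cv2.imwrite("pics/g2.png",cv2.resize(b[150:270,220:350],(520,480),interpolation=2))
E
```

```text
time_s: 6.5
eef_pos: [0.4373, 0.2144, 0.12]
orientation: [[-0.667, 0.745, -0.001], [0.745, 0.667, -0.001], [0.0, -0.001, -1.0]]
ft_force: [-0.4, 0.6, -2.0]
finger_gap: 0.129
time_s: 7.5
eef_pos: [0.4375, 0.2146, 0.1221]
orientation: [[-0.668, 0.745, -0.001], [0.745, 0.668, -0.0], [0.0, -0.001, -1.0]]
ft_force: [3.0, 1.3, -3.1]
finger_gap: 0.13
t7.5 shift [-0.0002 -0.0008  0.0051] turn [-0.0483 -0.0033 16.0774] eef [0.4375 0.2146 0.1221] F [ 3.0413  1.279  -3.111 ] M [ 0.2045 -0.7491 -0.0916] gap 0.1296056786379967 q7 0.29146474596138483
```

View pics/g2.png

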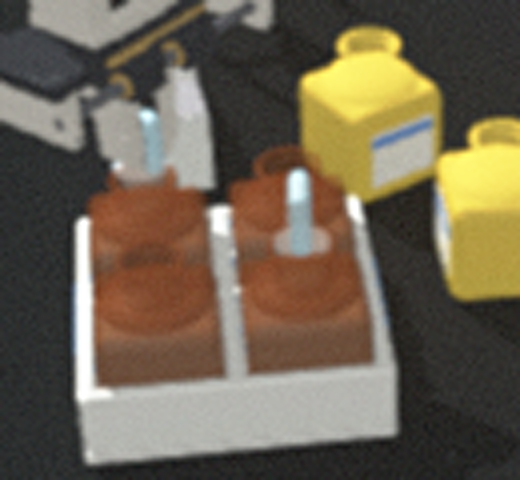

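The bottle still stands at (150,250), the stopper has risen about 5 mm, and the force is low. Continue.

```bash
for i in 1; do
python3 -m creep '[[0,0,0,0,0,8],[0,0,-0.00025,0,0,8],[0,0,-0.00025,0,0,8],[0,0,-0.00025,0,0,8],[0,0,-0.00025,0,0,8],[0,0,0,0,0,-8],[0,0,-0.00025,0,0,-8],[0,0,-0.00025,0,0,-8],[0,0,-0.00025,0,0,-8],[0,0,-0.00025,0,0,-8]]'
python3 -m creep '[[0,0,0,0,0,8],[0,0,-0.00025,0,0,8],[0,0,-0.00025,0,0,8],[0,0,-0.00025,0,0,8],[0,0,-0.00025,0,0,8],[0,0,0,0,0,-8],[0,0,-0.00025,0,0,-8],[0,0,-0.00025,0,0,-8],[0,0,-0.00025,0,0,-8],[0,0,-0.00025,0,0,-8]]'
python3 -m creep '[[0,0,0,0,0,8],[0,0,-0.00025,0,0,8],[0,0,-0.00025,0,0,8],[0,0,-0.00025,0,0,8],[0,0,-0.00025,0,0,8],[0,0,0,0,0,-8],[0,0,-0.00025,0,0,-8],[0,0,-0.00025,0,0,-8],[0,0,-0.00025,0,0,-8],[0,0,-0.00025,0,0,-8]]'
python3 -m creep '[[0,0,0,0,0,8],[0,0,-0.00025,0,0,8],[0,0,-0.00025,0,0,8],[0,0,-0.00025,0,0,8],[0,0,-0.00025,0,0,8],[0,0,0,0,0,-8],[0,0,-0.00025,0,0,-8],[0,0,-0.00025,0,0,-8],[0,0,-0.00025,0,0,-8],[0,0,-0.00025,0,0,-8]]'
 done | grep -v orient
python3 - <<'E'
from h import *
plan((.437,.214,.117),25.8)
E
```

```text
time_s: 8.55
eef_pos: [0.4375, 0.2146, 0.1242]
ft_force: [1.0, 1.9, -1.3]
finger_gap: 0.128
time_s: 9.55
eef_pos: [0.4375, 0.2147, 0.1261]
ft_force: [0.2, 1.2, -0.7]
finger_gap: 0.128
time_s: 10.55
eef_pos: [0.4372, 0.2147, 0.128]
ft_force: [1.0, -0.3, -0.9]
finger_gap: 0.128
time_s: 11.55
eef_pos: [0.4369, 0.2145, 0.1299]
ft_force: [0.6, 0.6, -1.7]
finger_gap: 0.126
t11.6 shift [-0.0005 -0.0002  0.0129] turn [-0.1146 -0.0196 15.9201] eef [0.4369 0.2145 0.1299] F [ 0.5861  0.6444 -1.7463] M [ 0.1185  0.007  -0.009 ] gap 0.12608780416697288 q7 0.2818170237843953
```

```bash
for i in 1; do
python3 -m creep '[[0,0,0,0,0,8],[0,0,-0.00025,0,0,8],[0,0,-0.00025,0,0,8],[0,0,-0.00025,0,0,8],[0,0,-0.00025,0,0,8],[0,0,0,0,0,-8],[0,0,-0.00025,0,0,-8],[0,0,-0.00025,0,0,-8],[0,0,-0.00025,0,0,-8],[0,0,-0.00025,0,0,-8]]'
python3 -m creep '[[0,0,-0.001,0,0,8],[0,0,-0.001,0,0,8],[0,0,-0.001,0,0,0],[0,0,-0.002,0,0,0],[0,0,-0.002,0,0,0],[0,0,-0.003,0,0,0],[0,0,-0.003,0,0,0],[0,0,-0.003,0,0,0],[0,0,-0.004,0,0,0],[0,0,-0.004,0,0,0]]'
python3 -m creep '[[0,0,-0.005,0,0,0],[0,0,-0.005,0,0,0],[0,0,-0.01,0,0,0],[0,0,-0.01,0,0,0],[0,0,-0.01,0,0,0],[0,0,-0.01,0,0,0],[0,0,-0.005,0,0,0],[0,0,-0.005,0,0,0],[0,0,0,0,0,0]]'
 done | grep -v orient
python3 - <<'E'
from h import *
plan((.437,.214,.117),25.8)
t=crop("top","x",0,0,9,9,1);b=viewer.get_image("side")[:,:,::-1]
B=cv2.resize(b[70:270,200:350],(390,520),interpolation=2);T=cv2.resize(t[150:330,325:475],(400,480),interpolation=2)
cv2.imwrite("pics/top1.png",t);cv2.imwrite("pics/g3.png",np.hstack([B,cv2.copyMakeBorder(T,0,40,0,0,0)]))
E
```

```text
time_s: 12.55
eef_pos: [0.4368, 0.2144, 0.1318]
ft_force: [0.2, 1.0, -0.6]
finger_gap: 0.125
time_s: 13.55
eef_pos: [0.4379, 0.2149, 0.1567]
ft_force: [-0.2, 0.2, -0.3]
finger_gap: 0.125
time_s: 14.45
eef_pos: [0.4381, 0.215, 0.2169]
ft_force: [-0.3, 0.9, -0.2]
finger_gap: 0.128
t14.4 shift [-0.0005 -0.0015  0.0999] turn [ 0.0528 -0.012  -0.2438] eef [0.4381 0.215  0.2169] F [-0.2677  0.8681 -0.229 ] M [-0.0539 -0.012   0.0021] gap 0.12841927760066438 q7 -0.021123343684899678
```

View pics/g3.png

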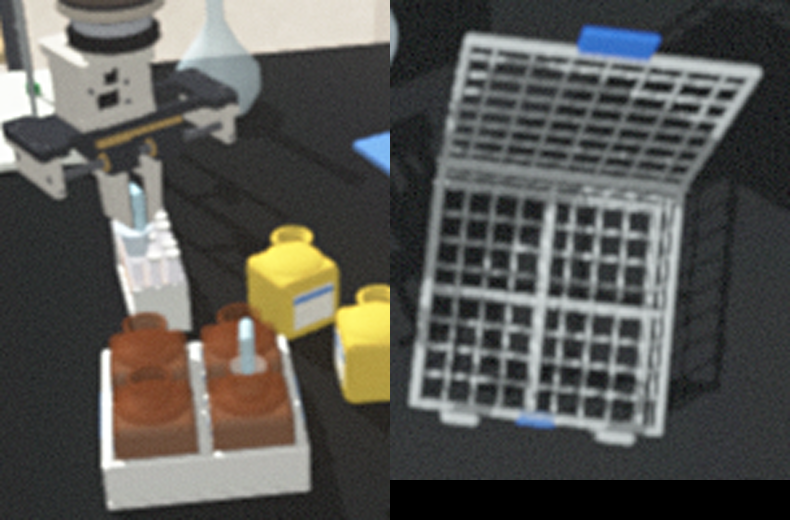

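Stopper A is out and held (left part, about (138,205)) and all four bottles stand. The basket looks unmoved. I'll check its pose by its blue parts and plan to the front-left compartment.

```bash
cat >> h.py <<'E'
def blue(n,box,im):
    x0,y0,x1,y1=box;q=im[y0:y1,x0:x1].astype(int);m=(q[...,0]>q[...,2]+40)&(q[...,0]>q[...,1]+15)
    ys,xs=np.where(m);return (xs.mean()+x0,ys.mean()+y0,len(xs)) if len(xs) else None
E
python3 - <<'E'
from h import *
for f in("top0","top1"):
    im=cv2.imread(f"pics/{f}.png");print(blue("top",(380,140,450,185),im),blue("top",(355,290,410,325),im))
plan((.464,-.106,.217),82.5)
E
```

```text
(np.float64(410.0426136363636), np.float64(165.57670454545456), 352) (np.float64(379.4375), np.float64(307.9166666666667), 48)
(np.float64(410.0254957507082), np.float64(165.59206798866856), 353) (np.float64(379.04615384615386), np.float64(307.73846153846154), 65)
t14.6 shift [-0.3008 -0.1146 -0.0008] turn [ -0.014   -0.0087 -56.9444] eef [0.4377 0.2148 0.2161] F [-0.3254  0.5213 -0.406 ] M [-0.0415  0.0494  0.0289] gap 0.12815564687428652 q7 -0.020980869378992316
```

```bash
python3 -m creep '[[-0.015,-0.006,0,0,0,0],[-0.025,-0.009,0,0,0,0],[-0.03,-0.011,0,0,0,0],[-0.03,-0.011,0,0,0,0],[-0.03,-0.012,0,0,0,0],[-0.03,-0.012,0,0,0,0],[-0.03,-0.012,0,0,0,0],[-0.03,-0.012,0,0,0,0],[-0.03,-0.011,0,0,0,0],[-0.03,-0.011,0,0,0,0]]' | grep -v orient
python3 -m creep '[[-0.02,-0.008,0,0,0,0],[0,0,0,0,0,-8.1],[0,0,0,0,0,-8.1],[0,0,0,0,0,-8.1],[0,0,0,0,0,-8.1],[0,0,0,0,0,-8.1],[0,0,0,0,0,-8.1],[0,0,0,0,0,-8.3],[0,0,0,0,0,0],[0,0,0,0,0,0]]' | grep -v orient
python3 - <<'E'
from h import *
im=crop("top","x",0,0,9,9,1)
cv2.imwrite("pics/top2.png",im);print(blue("top",(380,140,450,185),im))
plan((.464,-.106,.041),82.5)
E
```

```text
time_s: 15.55
eef_pos: [0.4611, -0.0862, 0.2161]
ft_force: [0.5, 0.7, -1.1]
finger_gap: 0.128
time_s: 16.55
eef_pos: [0.4629, -0.1061, 0.2161]
ft_force: [0.2, 0.3, -0.4]
finger_gap: 0.128
(np.float64(410.03389830508473), np.float64(165.5762711864407), 354)
t16.6 shift [-0.001   0.0001  0.1751] turn [-0.0043 -0.0236 -0.3192] eef [ 0.463  -0.1059  0.2161] F [-0.0573  0.0159 -1.268 ] M [ 0.0048  0.0062 -0.0498] gap 0.12793866499669382 q7 1.6512332196452937
```

```bash
python3 -m creep '[[-0.001,0,0.015,0,0,0],[0,0,0.025,0,0,0],[0,0,0.025,0,0,0],[0,0,0.025,0,0,0],[0,0,0.025,0,0,0],[0,0,0.025,0,0,0],[0,0,0.02,0,0,0],[0,0,0.012,0,0,0],[0,0,0,0,0,0]]' | grep -v orient
python3 -m creep '[[0,0,0.002,0,0,0],[0,0,0.002,0,0,0],[0,0,0,0,0,0]]' | grep -v orient
python3 - <<'E'
from h import *
plan((.464,-.106,.036),82.5)
E
```

```text
time_s: 17.5
eef_pos: [0.4635, -0.1055, 0.0432]
ft_force: [-0.0, -0.6, -0.4]
finger_gap: 0.127
time_s: 17.8
eef_pos: [0.4649, -0.1055, 0.0409]
ft_force: [0.1, 0.4, -0.9]
finger_gap: 0.127
t17.8 shift [ 0.0009 -0.0006  0.0049] turn [ 0.0096  0.0673 -0.0582] eef [ 0.4649 -0.1055  0.0409] F [ 0.1217  0.3917 -0.901 ] M [ 0.0625 -0.0341  0.0326] gap 0.1266255841295531 q7 1.8027175618052333
```

```bash
python3 -m creep '[[0,0,0.0015,0,0,0],[0,0,0.0015,0,0,0],[0,0,0.001,0,0,0],[0,0,0,0,0,0]]' | grep -v orient
python3 -m creep '[[0,0,0.001,0,0,0],[0,0,0,0,0,0]]' | grep -v orient
```

```text
time_s: 18.2
eef_pos: [0.4644, -0.1055, 0.0362]
ft_force: [-0.6, -0.0, -0.5]
finger_gap: 0.124
time_s: 18.4
eef_pos: [0.4644, -0.1055, 0.0352]
ft_force: [-0.3, -0.1, -1.3]
finger_gap: 0.129
```

```bash
python3 -m creep '[[0,0,0.001,0,0,0],[0,0,0,0,0,0]]' | grep -v orient
python3 -m creep '[[0,0,0,0,0,0],[0,0,0,0,0,0],[0,0,0,0,0,0],[0,0,0,0,0,0],[0,0,0,0,0,0]]' 32| grep -v orient
python3 -m creep '[[0,0,-0.003,0,0,0],[0,0,-0.01,0,0,0],[0,0,-0.02,0,0,0],[0,0,-0.03,0,0,0],[0,0,-0.03,0,0,0],[0,0,-0.03,0,0,0],[0,0,-0.03,0,0,0],[0,0,-0.02,0,0,0],[0,0,-0.01,0,0,0],[0,0,0,0,0,0]]' | grep -v orient
python3 - <<'E'
from h import *
plan((.5165,.1213,.217),-9.1)
E
```

```text
time_s: 18.6
eef_pos: [0.4645, -0.1055, 0.0349]
ft_force: [-2.3, 0.8, 11.1]
finger_gap: 0.129
time_s: 19.1
eef_pos: [0.4644, -0.1055, 0.0342]
ft_force: [0.1, -0.9, 0.0]
finger_gap: 0.318
time_s: 20.1
eef_pos: [0.4651, -0.1056, 0.2187]
ft_force: [0.1, -0.5, -0.5]
finger_gap: 0.321
t20.1 shift [-0.0212  0.2317  0.0019] turn [ -0.0935   0.142  -88.4466] eef [ 0.4651 -0.1056  0.2187] F [ 0.0569 -0.4652 -0.5046] M [0.0202 0.0327 0.0081] gap 0.32149329008093086 q7 1.6582532489621111
```

```bash
python3 -m creep '[[-0.002,0.015,0,0,0,0],[-0.002,0.025,0,0,0,8.3],[0.002,0.025,0,0,0,8.3],[0.004,0.02,0,0,0,8.3],[0,0,0,0,0,8.3],[0,0,0,0,0,8.3],[0,0,0,0,0,8.3],[0,0,0,0,0,8.3],[0,0,0,0,0,8.3],[0,0,0,0,0,8.3],[0,0,0,0,0,8.3]]' 45 | grep -v orient
python3 -m creep '[[-0.002,0.015,0,0,0,0],[-0.002,0.025,0,0,0,0],[-0.002,0.025,0,0,0,0],[0,0.02,0,0,0,8.3],[0,0,0,0,0,8.3],[0,0,0,0,0,8.3],[0,0,0,0,0,8.3],[0,0,0,0,0,8.3],[0,0,0,0,0,8.3]]' 45 | grep -v orient
python3 - <<'E'
from h import *
plan((.5165,.1213,.217),-9.1)
b=viewer.get_image("side")[:,:,::-1];t=viewer.get_image("top")[:,:,::-1]
cv2.imwrite("pics/side3.png",b);cv2.imwrite("pics/top3.png",t)
B=cv2.resize(b[260:400,240:400],(440,385),interpolation=2);T=cv2.resize(t[205:325,325:440],(369,385),interpolation=2)
cv2.imwrite("pics/g4.png",np.hstack([B,T])[:,:800])
print(blue("top",(380,140,450,185),t),blue("top",(355,290,410,325),t))
E
```

```text
time_s: 21.0
eef_pos: [0.4807, -0.0221, 0.216]
ft_force: [-0.6, -0.9, 0.2]
finger_gap: 0.449
t21.0 shift [ 0.1021  0.1069 -0.0012] turn [-0.1368  0.0016 41.4062] eef [ 0.4807 -0.0221  0.216 ] F [-0.575  -0.9178  0.2311] M [-0.1021  0.0445 -0.0658] gap 0.4486687380338605 q7 0.6394066663482026
(np.float64(404.16477272727275), np.float64(168.45738636363637), 352) (np.float64(374.06451612903226), np.float64(310.2096774193548), 62)invalid input
```

View pics/g4.png

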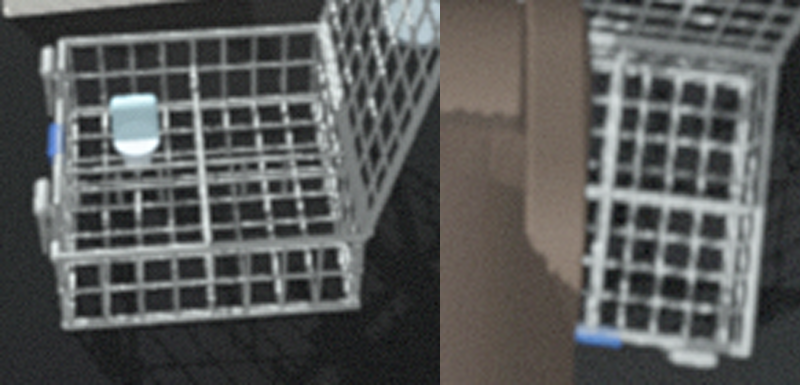

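The first call was refused (11 rows), the second ran. Stopper A stands in the front-left compartment at about (135,125) in the side crop. The basket has been knocked: its tab moved by (-6,+3) px, so I'll re-measure it later. On to B.

```bash
python3 -m creep '[[0.012,0.012,0,0,0,0],[0.022,0.023,0,0,0,0],[0.025,0.026,0,0,0,0],[0.025,0.026,0,0,0,0],[0.018,0.02,0,0,0,0],[0,0,0,0,0,8.3],[0,0,0,0,0,8.3],[0,0,0,0,0,8.3],[0,0,0,0,0,8.3],[0,0,0,0,0,8.2]]' 45 | grep -v orient
python3 -m creep '[[0,0,0.01,0,0,0],[0,0,0,0,0,0]]' | grep -v orient
python3 - <<'E'
from h import *
plan((.5168,.121,.117),-9.1)
E
```

```text
time_s: 22.1
eef_pos: [0.5161, 0.1214, 0.2164]
ft_force: [-0.1, -0.2, -0.1]
finger_gap: 0.451
time_s: 22.3
eef_pos: [0.5154, 0.1214, 0.2054]
ft_force: [0.5, 0.2, 0.0]
finger_gap: 0.451
t22.3 shift [-0.0001  0.0016  0.0884] turn [-0.1453  0.0966  0.7591] eef [0.5154 0.1214 0.2054] F [0.4741 0.2191 0.0472] M [-0.1116  0.0882 -0.0168] gap 0.45075671023128105 q7 -0.2584285229629261
```

```bash
python3 -m creep '[[0,0.0015,0.015,0,0,0.7],[0,0,0.02,0,0,0],[0,0,0.02,0,0,0],[0,0,0.015,0,0,0],[0,0,0.01,0,0,0],[0,0,0.006,0,0,0],[0,0,0.0022,0,0,0],[0,0,0,0,0,0]]' 45| grep -v orient
python3 -m creep '[[0,0,0,0,0,0],[0,0,0,0,0,0],[0,0,0,0,0,0]]' 20 10| grep -v orient
python3 -m creep '[[0,0,0,0,0,0],[0,0,0,0,0,0],[0,0,0,0,0,0],[0,0,0,0,0,0]]' 0 10| grep -v orient
python3 - <<'E'
from h import *
plan((.5168,.121,.117),-9.1)
E
```

```text
time_s: 23.1
eef_pos: [0.5182, 0.1213, 0.1193]
ft_force: [0.1, -0.3, 0.6]
finger_gap: 0.455
time_s: 23.4
eef_pos: [0.5183, 0.1215, 0.1195]
ft_force: [1.0, -0.8, 0.5]
finger_gap: 0.239
time_s: 23.8
eef_pos: [0.5183, 0.1214, 0.1193]
ft_force: [0.4, 0.3, 2.4]
finger_gap: 0.127
t23.8 shift [-0.0007 -0.0014  0.0023] turn [ 0.0233 -0.0162 -0.3445] eef [0.5183 0.1214 0.1193] F [0.4028 0.2911 2.4465] M [-0.053  -0.0662  0.0192] gap 0.12714196687869833 q7 -0.19666804318992423
```

```bash
for i in 1; do
python3 -m creep '[[0,0,0,0,0,0],[0,0,0,0,0,0],[0,0,0,0,0,0]]' 0 50
python3 -m creep '[[0,0,0,0,0,8],[0,0,-0.0002,0,0,8],[0,0,-0.0002,0,0,8],[0,0,0,0,0,-8],[0,0,-0.0002,0,0,-8],[0,0,-0.0002,0,0,-8],[0,0,-0.0002,0,0,-8],[0,0,-0.0002,0,0,-8],[0,0,0,0,0,8],[0,0,-0.0002,0,0,8]]'
python3 -m creep '[[0,0,-0.0002,0,0,8],[0,0,-0.00025,0,0,8],[0,0,-0.00025,0,0,8],[0,0,-0.00025,0,0,8],[0,0,0,0,0,-8],[0,0,-0.00025,0,0,-8],[0,0,-0.00025,0,0,-8],[0,0,-0.00025,0,0,-8],[0,0,-0.00025,0,0,-8],[0,0,-0.00025,0,0,-8]]'
python3 -m creep '[[0,0,0,0,0,8],[0,0,-0.00025,0,0,8],[0,0,-0.00025,0,0,8],[0,0,-0.00025,0,0,8],[0,0,-0.00025,0,0,8],[0,0,0,0,0,-8],[0,0,-0.00025,0,0,-8],[0,0,-0.00025,0,0,-8],[0,0,-0.00025,0,0,-8],[0,0,-0.00025,0,0,-8]]'
python3 -m creep '[[0,0,0,0,0,8],[0,0,-0.00025,0,0,8],[0,0,-0.00025,0,0,8],[0,0,-0.00025,0,0,8],[0,0,-0.00025,0,0,8],[0,0,0,0,0,-8],[0,0,-0.00025,0,0,-8],[0,0,-0.00025,0,0,-8],[0,0,-0.00025,0,0,-8],[0,0,-0.00025,0,0,-8]]'
done
python3 - <<'E'
from h import *
plan((.5168,.121,.117),-9.1)
b=viewer.get_image("side")[:,:,::-1]
cv2.imwrite("pics/g5.png",cv2.resize(b[150:270,220:350],(520,480),interpolation=2))
E
```

```text
time_s: 24.1
eef_pos: [0.5183, 0.1214, 0.1193]
orientation: [[0.164, 0.986, 0.0], [0.986, -0.164, 0.0], [0.0, 0.0, -1.0]]
ft_force: [1.1, 0.3, 2.7]
finger_gap: 0.132
time_s: 25.1
eef_pos: [0.5177, 0.1209, 0.1202]
orientation: [[0.169, 0.986, -0.001], [0.986, -0.169, -0.0], [-0.0, -0.001, -1.0]]
ft_force: [-0.4, -1.7, -1.5]
finger_gap: 0.125
time_s: 26.1
eef_pos: [0.5183, 0.1216, 0.1226]
orientation: [[-0.12, 0.993, 0.0], [0.993, 0.12, 0.0], [0.0, 0.0, -1.0]]
ft_force: [2.0, -0.4, -1.0]
finger_gap: 0.125
time_s: 27.1
eef_pos: [0.5181, 0.1215, 0.1245]
orientation: [[-0.12, 0.993, 0.0], [0.993, 0.12, -0.0], [-0.0, 0.0, -1.0]]
ft_force: [2.3, -0.5, -1.6]
finger_gap: 0.125
time_s: 28.1
eef_pos: [0.5181, 0.1213, 0.1266]
orientation: [[-0.12, 0.993, -0.0], [0.993, 0.12, -0.0], [-0.0, -0.0, -1.0]]
ft_force: [0.7, 1.3, 0.2]
finger_gap: 0.124
t28.1 shift [-0.0002 -0.0013  0.0096] turn [-0.0043  0.006  15.9796] eef [0.5181 0.1213 0.1266] F [0.6656 1.2647 0.2243] M [0.1912 0.0077 0.018 ] gap 0.12447367992338451 q7 0.02996192794646476
```

View pics/g5.png

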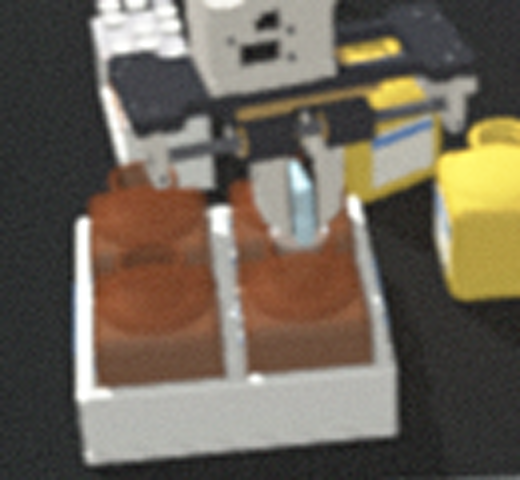

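The bottle stands, with the stopper risen about 7 mm and held in the fingers at (300,200). Continue.

```bash
for i in 1; do
python3 -m creep '[[0,0,0,0,0,8],[0,0,-0.00025,0,0,8],[0,0,-0.00025,0,0,8],[0,0,-0.00025,0,0,8],[0,0,-0.00025,0,0,8],[0,0,0,0,0,-8],[0,0,-0.00025,0,0,-8],[0,0,-0.00025,0,0,-8],[0,0,-0.00025,0,0,-8],[0,0,-0.00025,0,0,-8]]'
python3 -m creep '[[0,0,0,0,0,8],[0,0,-0.00025,0,0,8],[0,0,-0.00025,0,0,8],[0,0,-0.00025,0,0,8],[0,0,-0.00025,0,0,8],[0,0,0,0,0,-8],[0,0,-0.00025,0,0,-8],[0,0,-0.00025,0,0,-8],[0,0,-0.00025,0,0,-8],[0,0,-0.00025,0,0,-8]]'
python3 -m creep '[[0,0,0,0,0,8],[0,0,-0.00025,0,0,8],[0,0,-0.00025,0,0,8],[0,0,-0.00025,0,0,8],[0,0,-0.00025,0,0,8],[0,0,0,0,0,-8],[0,0,-0.00025,0,0,-8],[0,0,-0.00025,0,0,-8],[0,0,-0.00025,0,0,-8],[0,0,-0.00025,0,0,-8]]'
python3 -m creep '[[0,0,0,0,0,8],[0,0,-0.00025,0,0,8],[0,0,-0.00025,0,0,8],[0,0,-0.00025,0,0,8],[0,0,-0.00025,0,0,8],[0,0,0,0,0,-8],[0,0,-0.00025,0,0,-8],[0,0,-0.00025,0,0,-8],[0,0,-0.00025,0,0,-8],[0,0,-0.00025,0,0,-8]]'
python3 -m creep '[[0,0,-0.001,0,0,8],[0,0,-0.001,0,0,8],[0,0,-0.001,0,0,0],[0,0,-0.002,0,0,0],[0,0,-0.002,0,0,0],[0,0,-0.003,0,0,0],[0,0,-0.003,0,0,0],[0,0,-0.003,0,0,0],[0,0,-0.004,0,0,0],[0,0,-0.004,0,0,0]]'
python3 -m creep '[[0,0,-0.005,0,0,0],[0,0,-0.005,0,0,0],[0,0,-0.01,0,0,0],[0,0,-0.01,0,0,0],[0,0,-0.01,0,0,0],[0,0,-0.01,0,0,0],[0,0,-0.005,0,0,0],[0,0,-0.005,0,0,0],[0,0,0,0,0,0]]'
 done | grep -v orient
python3 - <<'E'
from h import *
plan((.5168,.121,.117),-9.1)
t=crop("top","x",0,0,9,9,1);b=viewer.get_image("side")[:,:,::-1]
B=cv2.resize(b[70:270,200:350],(390,520),interpolation=2);T=cv2.resize(t[150:330,325:475],(400,480),interpolation=2)
cv2.imwrite("pics/side4.png",b);cv2.imwrite("pics/top4.png",t);cv2.imwrite("pics/g6.png",np.hstack([B,cv2.copyMakeBorder(T,0,40,0,0,0)]))
print(blue("top",(380,140,450,185),t),blue("top",(355,290,410,325),t))
E
```

```text
time_s: 29.15
eef_pos: [0.5179, 0.1213, 0.1285]
ft_force: [0.3, 0.9, -1.5]
finger_gap: 0.126
time_s: 30.15
eef_pos: [0.5176, 0.1212, 0.1304]
ft_force: [-0.7, 1.0, -0.7]
finger_gap: 0.128
time_s: 31.15
eef_pos: [0.5175, 0.1212, 0.1324]
ft_force: [-0.1, -0.6, -0.4]
finger_gap: 0.127
time_s: 32.15
eef_pos: [0.5175, 0.1212, 0.1344]
ft_force: [-0.7, 0.8, -1.2]
finger_gap: 0.129
time_s: 33.15
eef_pos: [0.5181, 0.1213, 0.1591]
ft_force: [0.6, 0.5, -0.2]
finger_gap: 0.13
time_s: 34.05
eef_pos: [0.5184, 0.1214, 0.2193]
ft_force: [-0.1, 0.3, -0.4]
finger_gap: 0.127
t34.0 shift [-0.0007 -0.0016  0.1023] turn [ 0.0405 -0.0305 -0.3455] eef [0.5184 0.1214 0.2193] F [-0.1042  0.3442 -0.4196] M [-0.1419  0.0703  0.0277] gap 0.12693721988933213 q7 -0.29179142919100043
(np.float64(404.34124629080117), np.float64(168.56973293768544), 337) (np.float64(374.06451612903226), np.float64(310.258064516129), 62)
```

View pics/g6.png

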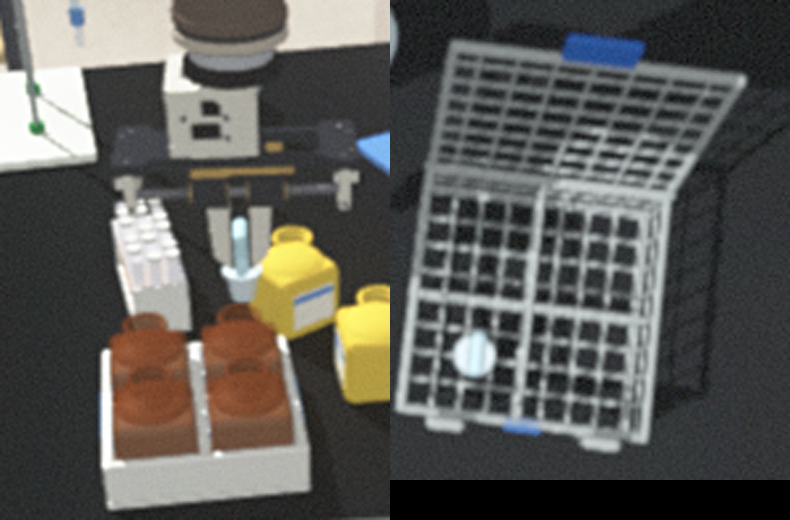

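Stopper B is held at (240,260) left, and all bottles stand. In the shifted basket on the right, stopper A stands in the front-left compartment at (475,353) and the divider crossing is at (528,308).

Run:
```python
from h import *
k=8/3
f=lambda x,y,z:onz("top",(325+(x-390)/k-.3,150+y/k-.3),z)
Q=np.array([f(398,411,.08),f(648,440,.08),f(672,197,.082),f(430,170,.082)])[:,:2];print(Q,Q.mean(0))
print("cross",f(528,308,.045)[:2])
d=Q[2]+Q[3]-Q[0]-Q[1];e=Q[3]-Q[2]+Q[0]-Q[1];print(np.degrees([np.arctan2(d[1],d[0]),np.arctan2(e[1],e[0])-np.pi/2]))
b=cv2.imread("pics/side4.png");t=cv2.imread("pics/top4.png")
ts,ss=blue("top",(380,140,450,185),t),blue("side",(395,170,425,240),b);print(ss)
print("tab",tri(ts[:2],ss[:2]))
c=Q.mean(0);a=np.mean([np.arctan2(d[1],d[0]),np.arctan2(e[1],e[0])-np.pi/2]);ux=np.array([np.cos(a),np.sin(a)]);uy=np.array([-ux[1],ux[0]])
P=c-.05*ux-.05*uy;print("front right",P,"yaw",np.degrees(a)+90)
plan((P[0],P[1],.2193),np.degrees(a)+90)
```

```text
[[ 0.4157 -0.0384]
 [ 0.3895 -0.2376]
 [ 0.5857 -0.2657]
 [ 0.6114 -0.0685]] [ 0.5006 -0.1525]
cross [ 0.4997 -0.1498]
[-8.4478 -7.4625]
(np.float64(400.88560885608854), np.float64(210.92250922509226), 271)
tab (array([ 0.6491, -0.173 ,  0.2936]), np.float64(0.0002141890452663362))
front right [ 0.4441 -0.1951] yaw 82.04487398339121
t34.1 shift [-0.3243 -0.0209 -0.0007] turn [-0.0086  0.0147 88.5146] eef [0.518  0.1214 0.2185] F [-0.4365 -0.7445 -1.3039] M [-0.0606  0.068   0.0295] gap 0.13088627767135252 q7 -0.29158217609482456
```

```bash
python3 -m creep '[[-0.015,-0.001,0,0,0,0],[-0.025,-0.002,0,0,0,0],[-0.035,-0.002,0,0,0,0],[-0.035,-0.002,0,0,0,0],[-0.035,-0.002,0,0,0,0],[-0.035,-0.002,0,0,0,0],[-0.035,-0.002,0,0,0,0],[-0.035,-0.003,0,0,0,0],[-0.035,-0.003,0,0,0,0],[-0.025,-0.002,0,0,0,0]]' | grep -v orient
python3 -m creep '[[-0.014,0,0,0,0,0],[0,0,0,0,0,8.1],[0,0,0,0,0,8.1],[0,0,0,0,0,8.1],[0,0,0,0,0,8.1],[0,0,0,0,0,8.1],[0,0,0,0,0,8.1],[0,0,0,0,0,8.1],[0,0,0,0,0,8.1],[0,0,0,0,0,8.1]]' | grep -v orient
python3 -m creep '[[0,0,0,0,0,8.1],[0,0,0,0,0,7.5],[0,0,0,0,0,0],[0,0,0,0,0,0]]' | grep -v orient
python3 - <<'E'
from h import *
im=crop("top","x",0,0,9,9,1)
print(blue("top",(380,140,450,185),im))
plan((.444,-.1945,.044),82)
E
```

```text
time_s: 35.15
eef_pos: [0.4444, -0.1842, 0.2186]
ft_force: [0.2, 0.8, -0.1]
finger_gap: 0.132
time_s: 36.15
eef_pos: [0.443, -0.1955, 0.2184]
ft_force: [-0.4, 0.3, 0.1]
finger_gap: 0.128
time_s: 36.55
eef_pos: [0.4435, -0.1952, 0.2185]
ft_force: [0.2, 0.9, -0.9]
finger_gap: 0.128
(np.float64(404.16477272727275), np.float64(168.45738636363637), 352)
t36.6 shift [ 0.0003 -0.0006  0.1746] turn [-0.0062  0.0204  0.229 ] eef [ 0.4437 -0.1951  0.2186] F [-0.1196 -0.8985 -0.3969] M [-0.0548  0.2384  0.0696] gap 0.12925613094933314 q7 -1.002485665519794
```

```bash
python3 -m creep '[[0,0,0.015,0,0,0],[0,0,0.025,0,0,0],[0,0,0.025,0,0,0],[0,0,0.025,0,0,0],[0,0,0.025,0,0,0],[0,0,0.025,0,0,0],[0,0,0.02,0,0,0],[0,0,0.012,0,0,0],[0,0,0.002,0,0,0],[0,0,0,0,0,0]]' | grep -v orient
python3 -m creep '[[0,0,0.002,0,0,0],[0,0,0.0015,0,0,0],[0,0,0.001,0,0,0],[0,0,0,0,0,0]]' | grep -v orient
```

```text
time_s: 37.6
eef_pos: [0.4442, -0.1951, 0.045]
ft_force: [-0.6, -0.5, -1.0]
finger_gap: 0.128
time_s: 38.0
eef_pos: [0.4444, -0.1947, 0.0404]
ft_force: [0.6, 1.1, -0.6]
finger_gap: 0.128
```

```bash
python3 -m creep '[[0,0,0.001,0,0,0],[0,0,0,0,0,0]]' | grep -v orient
```

```text
time_s: 38.2
eef_pos: [0.4442, -0.1948, 0.0392]
ft_force: [-0.2, 0.1, -1.3]
finger_gap: 0.126
```

```bash
python3 -m creep '[[0,0,0.001,0,0,0],[0,0,0,0,0,0]]' | grep -v orient
python3 -m creep '[[0,0,0.0005,0,0,0],[0,0,0,0,0,0]]' | grep -v orient
python3 -m creep '[[0,0,0,0,0,0],[0,0,0,0,0,0],[0,0,0,0,0,0],[0,0,0,0,0,0],[0,0,0,0,0,0]]' 32| grep -v orient
python3 -m creep '[[0,0,-0.003,0,0,0],[0,0,-0.01,0,0,0],[0,0,-0.02,0,0,0],[0,0,-0.03,0,0,0],[0,0,-0.03,0,0,0],[0,0,-0.03,0,0,0],[0,0,-0.03,0,0,0],[0,0,-0.02,0,0,0],[0,0,-0.01,0,0,0],[0,0,0,0,0,0]]' | grep -v orient
```

```text
time_s: 38.4
eef_pos: [0.4441, -0.1948, 0.0381]
ft_force: [-0.4, -0.7, -1.1]
finger_gap: 0.128
time_s: 38.6
eef_pos: [0.4442, -0.1948, 0.0377]
ft_force: [0.2, 0.3, -1.1]
finger_gap: 0.127
time_s: 39.1
eef_pos: [0.4442, -0.1948, 0.0377]
ft_force: [0.2, -1.1, 0.4]
finger_gap: 0.319
time_s: 40.1
eef_pos: [0.4447, -0.195, 0.2218]
ft_force: [0.5, 0.2, -0.1]
finger_gap: 0.321
```

```bash
python3 -m creep '[[0,0,-0.01,0,0,0],[0,0,-0.02,0,0,0],[0,0,-0.02,0,0,0],[0,0,-0.02,0,0,0],[0,0,-0.02,0,0,0],[0,0,-0.02,0,0,0],[0,0,-0.02,0,0,0],[0,0,-0.01,0,0,0],[0,0,0,0,0,0]]' 0 20 | grep -v orient
python3 - <<'E'
from h import *
b=viewer.get_image("side")[:,:,::-1];t=viewer.get_image("top")[:,:,::-1];cv2.imwrite("pics/side5.png",b);cv2.imwrite("pics/top5.png",t)
B=cv2.resize(b[180:400,230:430],(400,440),interpolation=2);T=cv2.resize(t[150:330,320:470],(367,440),interpolation=2)
cv2.imwrite("pics/g7.png",np.hstack([B,T]))
ts,ss=blue("top",(380,140,450,185),t),blue("side",(385,170,425,240),b);print(ts,ss)
print("tab",tri(ts[:2],ss[:2]))
plan((.703,-.180,.36),82)
E
```

```text
time_s: 41.0
eef_pos: [0.4445, -0.195, 0.3612]
ft_force: [0.3, -0.6, -0.5]
finger_gap: 0.002
(np.float64(404.16477272727275), np.float64(168.45738636363637), 352) (np.float64(400.75778546712803), np.float64(210.48442906574394), 289)
tab (array([ 0.649 , -0.1725,  0.2942]), np.float64(0.00036985103060553436))
t41.1 shift [ 0.2546 -0.0501 -0.0004] turn [-0.0092  0.0614  0.0671] eef [ 0.4439 -0.1945  0.3599] F [ 0.0996 -0.6558 -0.4022] M [-0.0162  0.1479  0.0214] gap 0.005637790080260224 q7 -1.1838500540347814
```

View pics/g7.png

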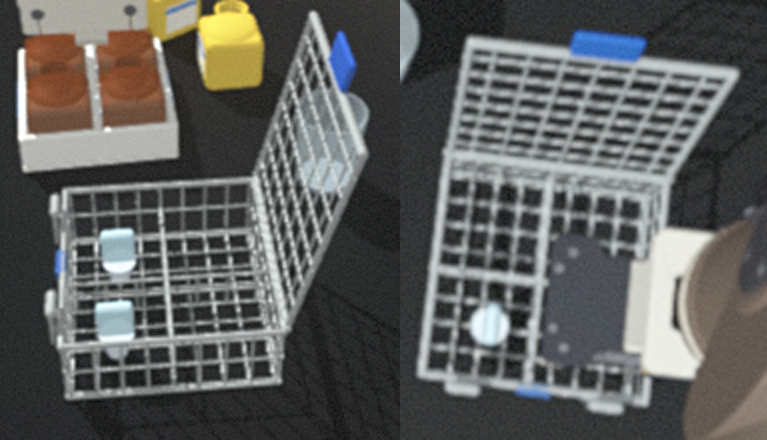

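Both stoppers stand in separate front compartments, at (118,250) and (115,325) in the side crop. The lid is still back. I'll go over the tab and come down behind it.

```bash
python3 -m creep '[[0.014,-0.003,0,0,0,0],[0.03,-0.006,0,0,0,0],[0.03,-0.006,0,0,0,0],[0.03,-0.006,0,0,0,0],[0.03,-0.006,0,0,0,0],[0.03,-0.006,0,0,0,0],[0.03,-0.006,0,0,0,0],[0.03,-0.006,0,0,0,0],[0.03,-0.005,0,0,0,0],[0,0,0,0,0,0]]' | grep -v orient
python3 - <<'E'
from h import *
plan((.703,-.180,.27),82)
E
```

```text
time_s: 42.1
eef_pos: [0.7052, -0.1792, 0.3564]
ft_force: [-0.4, -0.0, -1.7]
finger_gap: 0.004
t42.1 shift [-0.0018  0.0012  0.0864] turn [-0.0151  0.2355  0.1876] eef [ 0.7052 -0.1792  0.3564] F [-0.4011 -0.0103 -1.6966] M [-0.0197  0.2822 -0.0148] gap 0.004003634595519674 q7 -1.1450300350391447
```

```bash
python3 -m creep '[[0,0,0.01,0,0,0],[0,0,0.02,0,0,0],[0,0,0.02,0,0,0],[0,0,0.02,0,0,0],[0,0,0.014,0,0,0],[0,0,0,0,0,0],[0,0,0,0,0,0]]' | grep -v orient
python3 -m creep '[[-0.01,0,0,0,0,0],[-0.015,0,0,0,0,0],[-0.005,0,0,0,0,0],[-0.005,0,0,0,0,0],[0,0,0,0,0,0]]' | grep -v orient
python3 -m creep '[[-0.005,0,0,0,0,0],[-0.005,0,0,0,0,0],[-0.005,0,0,0,0,0],[-0.005,0,0,0,0,0],[-0.005,0,0,0,0,0],[-0.005,0,0,0,0,0]]' | grep -v orient
python3 - <<'E'
from h import *
plan((.703,-.180,.27),82)
b=viewer.get_image("side")[:,:,::-1];t=viewer.get_image("top")[:,:,::-1];ss=blue("side",(360,150,425,240),b);print(ss)
cv2.imwrite("pics/g8.png",b[100:400,220:620])
E
```

```text
time_s: 42.8
eef_pos: [0.7023, -0.1805, 0.277]
ft_force: [0.6, -0.8, 0.1]
finger_gap: 0.006
time_s: 43.3
eef_pos: [0.668, -0.1757, 0.2774]
ft_force: [0.3, -0.0, -0.2]
finger_gap: 0.003
time_s: 43.9
eef_pos: [0.6379, -0.1714, 0.2768]
ft_force: [1.9, 0.0, 1.2]
finger_gap: 0.0
t43.9 shift [ 0.0657 -0.0005  0.0068] turn [ 0.0003 -0.0051  0.0514] eef [ 0.6379 -0.1714  0.2768] F [1.9268 0.028  1.2365] M [-0.0767 -0.2072  0.0046] gap 0.00021698850265111606 q7 -1.0706138821807925
(np.float64(383.0344827586207), np.float64(209.1810344827586), 116)
```

View pics/g8.png

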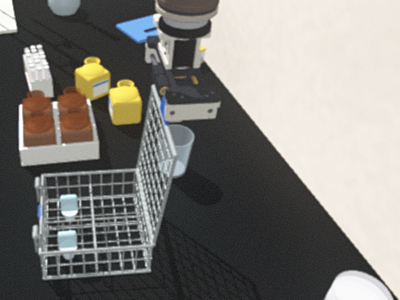

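```bash
python3 -m creep '[[-0.008,0,0,0,0,0],[-0.012,0,0,0,0,0],[-0.012,0,0,0,0,0],[-0.012,0,0,0,0,0],[-0.012,0,0,0,0,0],[-0.012,0,0,0,0,0],[-0.012,0,0,0,0,0],[-0.012,0,0,0,0,0],[-0.012,0,0,0,0,0],[-0.012,0,0,0,0,0]]' | grep -v orient
python3 - <<'E'
from h import *
plan((.522,-.1535,.277),82)
b=viewer.get_image("side")[:,:,::-1]
cv2.imwrite("pics/g9.png",b[100:400,220:620])
E
```

```text
time_s: 45.0
eef_pos: [0.5224, -0.1553, 0.2767]
ft_force: [1.1, -1.2, -0.8]
finger_gap: 0.005
t45.0 shift [-0.0007 -0.0017 -0.0003] turn [-0.007  -0.0014  0.0494] eef [ 0.5224 -0.1553  0.2767] F [ 1.0632 -1.1873 -0.7836] M [-0.1242 -0.1809 -0.0057] gap 0.004508040212926609 q7 -1.085689896542949
```

View pics/g9.png

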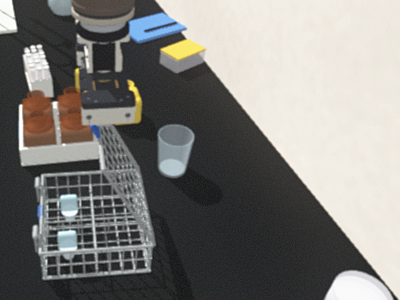

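The lid has come forward past upright, with the tab at (97,130) under the fingertip. Now I follow the arc down.

```bash
python3 -m creep '[[-0.017,0,0.009,0,0,0],[-0.016,0,0.009,0,0,0],[-0.0145,0,0.0115,0,0,0],[-0.014,0,0.012,0,0,0],[-0.012,0,0.014,0,0,0],[-0.012,0,0.014,0,0,0],[-0.01,0,0.016,0,0,0],[-0.011,0,0.016,0,0,0],[0,0,0,0,0,0]]' | grep -v orient
python3 - <<'E'
from h import *
plan((.399,-.137,.142),82)
E
```

```text
time_s: 45.95
eef_pos: [0.4153, -0.1399, 0.1739]
ft_force: [-0.4, -0.2, 0.6]
finger_gap: 0.005
t46.0 shift [-0.0165 -0.0005  0.0319] turn [-0.066   0.2205  0.0216] eef [ 0.4153 -0.1399  0.1739] F [-0.3683 -0.1573  0.5912] M [-0.0404  0.1765 -0.0269] gap 0.004894811932408712 q7 -1.0452405196999783
```

```bash
python3 -m creep '[[-0.008,0,0.01,0,0,0],[-0.007,0,0.012,0,0,0],[-0.006,0,0.012,0,0,0],[-0.004,0,0.011,0,0,0],[-0.003,0,0.008,0,0,0],[0,0,0,0,0,0]]' | grep -v orient
python3 - <<'E'
from h import *
plan((.386,-.135,.117),82)
b=viewer.get_image("side")[:,:,::-1]
cv2.imwrite("pics/g10.png",cv2.resize(b[170:400,220:420],(600,690)[:2],interpolation=2)[:600])
E
```

```text
time_s: 46.55
eef_pos: [0.3894, -0.1366, 0.1215]
ft_force: [-0.5, 0.7, 0.8]
finger_gap: 0.004
t46.5 shift [-0.0036 -0.0012  0.0045] turn [-0.0032  0.0915  0.0304] eef [ 0.3894 -0.1366  0.1215] F [-0.4788  0.6688  0.7589] M [-0.0089  0.2304 -0.02  ] gap 0.003543376324003013 q7 -0.9501884039559507
```

View pics/g10.png

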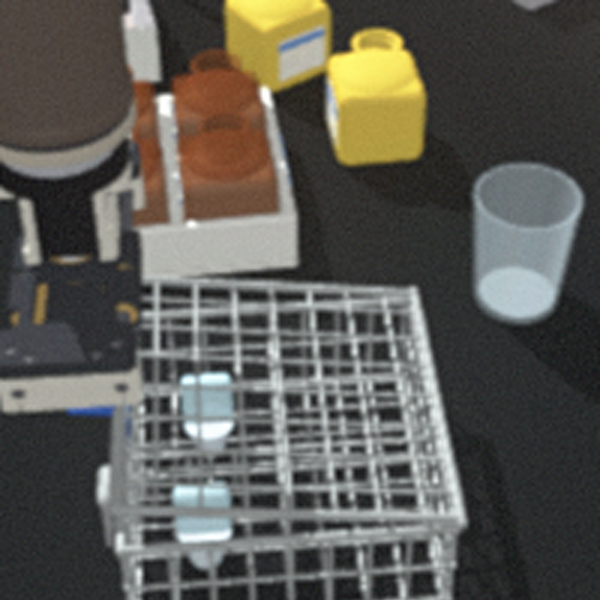

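The lid lies just above the rim with the tab under the fingertip (blue at (95,410)). Both stoppers stand below it. Next I press in small steps.

```bash
python3 -m creep '[[-0.003,0,0.004,0,0,0],[0,0,0.005,0,0,0],[0,0,0.004,0,0,0],[0,0,0,0,0,0]]' | grep -v orient
python3 -m creep '[[0,0,0.003,0,0,0],[0,0,0.002,0,0,0],[0,0,0,0,0,0]]' | grep -v orient
```

```text
time_s: 47.0
eef_pos: [0.387, -0.1363, 0.1088]
ft_force: [-0.2, 0.1, -0.3]
finger_gap: 0.006
time_s: 47.3
eef_pos: [0.3872, -0.1364, 0.104]
ft_force: [-0.4, 0.0, -0.2]
finger_gap: 0.001
```

```bash
python3 -m creep '[[0,0,0.002,0,0,0],[0,0,0,0,0,0]]' | grep -v orient
python3 -m creep '[[0,0,0.001,0,0,0],[0,0,0.001,0,0,0],[0,0,0,0,0,0]]' | grep -v orient
python3 - <<'E'
from h import *
b=viewer.get_image("side")[:,:,::-1];t=viewer.get_image("top")[:,:,::-1]
print(blue("side",(230,280,275,330),b),[blue("top",(340,290,410,330),t)])
cv2.imwrite("pics/s11.png",b)
E
```

```text
time_s: 47.5
eef_pos: [0.3873, -0.1364, 0.1023]
ft_force: [-0.8, 1.0, 4.9]
finger_gap: 0.005
time_s: 47.8
eef_pos: [0.3872, -0.1364, 0.1003]
ft_force: [-1.8, 0.4, 6.2]
finger_gap: 0.005
(np.float64(254.0), np.float64(315.0), 1) [None]
```

```bash
python3 -m creep '[[0,0,0.0005,0,0,0],[0,0,0.0005,0,0,0],[0,0,0,0,0,0]]' | grep -v orient
python3 -m creep '[[0,0,0.0005,0,0,0],[0,0,0.0005,0,0,0],[0,0,0,0,0,0]]' | grep -v orient
```

```text
time_s: 48.2
eef_pos: [0.3872, -0.1364, 0.0993]
ft_force: [-2.6, 0.3, 5.8]
finger_gap: -0.002
time_s: 48.5
eef_pos: [0.3871, -0.1364, 0.0983]
ft_force: [-2.5, 0.2, 4.8]
finger_gap: 0.004
```

```bash
python3 -m creep '[[0,0,0.0005,0,0,0],[0,0,0.0005,0,0,0],[0,0,0,0,0,0]]' | grep -v orient
python3 -m creep '[[0,0,0.0005,0,0,0],[0,0,0.0005,0,0,0],[0,0,0,0,0,0]]' | grep -v orient
python3 -m creep '[[0,0,0.0005,0,0,0],[0,0,0.0005,0,0,0],[0,0,0,0,0,0]]' | grep -v orient
```

```text
time_s: 48.8
eef_pos: [0.387, -0.1364, 0.0972]
ft_force: [-1.6, 0.0, 3.3]
finger_gap: 0.005
time_s: 49.1
eef_pos: [0.3872, -0.1364, 0.0961]
ft_force: [-0.2, 0.3, 2.3]
finger_gap: 0.007
time_s: 49.4
eef_pos: [0.3874, -0.1364, 0.0951]
ft_force: [-1.1, -0.3, 0.5]
finger_gap: 0.005
```

```bash
python3 -m creep '[[0,0,-0.01,0,0,0],[0,0,-0.02,0,0,0],[0,0,-0.03,0,0,0],[0,0,-0.03,0,0,0],[0,0,-0.03,0,0,0],[0,0,-0.03,0,0,0],[0,-0.03,0,0,0,0],[0,-0.04,0,0,0,0],[0,-0.04,0,0,0,0],[0,-0.04,0,0,0,0]]' | grep -v orient
python3 -m creep '[[0,-0.04,0,0,0,0],[0,-0.04,0,0,0,0],[0,-0.04,0,0,0,0],[0,-0.04,0,0,0,0],[0,0,0,0,0,0]]' | grep -v orient
python3 - <<'E'
from h import *
b=viewer.get_image("side")[:,:,::-1];t=viewer.get_image("top")[:,:,::-1];cv2.imwrite("pics/s12.png",b);cv2.imwrite("pics/t12.png",t)
ss,ts=blue("side",(230,270,290,350),b),blue("top",(340,290,410,335),t);print(ss,ts)
if ss and ts: print(tri(ts[:2],ss[:2]))
for z in(.084,.098): print(z,proj("side",(.5-.115,-.151+.016,z)),proj("top",(.385,-.135,z)))
B=cv2.resize(b[240:400,220:400],(405,360),interpolation=2);T=cv2.resize(t[190:340,320:450],(312,360),interpolation=2)
cv2.imwrite("pics/g12.png",np.hstack([B,T]))
E
```

```text
time_s: 50.4
eef_pos: [0.4082, 0.0136, 0.246]
ft_force: [1.4, -0.0, -0.3]
finger_gap: 0.001
time_s: 50.9
eef_pos: [0.4305, 0.1761, 0.2456]
ft_force: [-0.1, -0.7, -0.3]
finger_gap: 0.007
(np.float64(250.1376404494382), np.float64(306.3679775280899), 356) (np.float64(373.7922077922078), np.float64(317.574025974026), 385)
(array([ 0.3858, -0.1349,  0.0891]), np.float64(0.0010768341277092744))
0.084 (np.float64(249.6852721021225), np.float64(308.3755474686073)) (np.float64(373.5786805558857), np.float64(317.6653438006134))
0.098 (np.float64(248.9174886463265), np.float64(303.2672628630567)) (np.float64(374.3738134790133), np.float64(317.80866350473207))
```

The tab reads z ≈ 0.089 (shut would be 0.087 at its top face, the tool left it at 0.095). I'll come back and probe gently down to just above the shut height, watching the force.

```bash
python3 -m creep '[[0,0.03,0,0,0,0],[0,0.04,0,0,0,0],[0,0.04,0,0,0,0],[0,0.04,0,0,0,0],[0,0.04,0,0,0,0],[0,0.04,0,0,0,0],[0,0.04,0,0,0,0],[0,0.04,0,0,0,0],[0,0,0,0,0,0]]' | grep -v orient
python3 - <<'E'
from h import *
plan((.386,-.136,.1),82)
E
```

```text
time_s: 51.9
eef_pos: [0.3852, -0.1425, 0.2456]
ft_force: [0.0, 1.3, 0.8]
finger_gap: 0.001
t51.9 shift [-0.0003 -0.0065  0.1456] turn [-0.0403 -0.0531 -0.5105] eef [ 0.3852 -0.1425  0.2456] F [0.0364 1.284  0.7808] M [-0.0351  0.2401  0.0423] gap 0.001126541971271762 q7 -1.3902178367422449
```

```bash
python3 -m creep '[[0,-0.006,0.02,0,0,0],[0,0,0.03,0,0,0],[0,0,0.03,0,0,0],[0,0,0.03,0,0,0],[0,0,0.02,0,0,0],[0,0,0.01,0,0,0],[0,0,0,0,0,0],[0,0,0,0,0,0]]' | grep -v orient
python3 -m creep '[[0,0,0.004,0,0,0],[0,0,0.003,0,0,0],[0,0,0,0,0,0],[0,0,0,0,0,0]]' | grep -v orient
python3 -m creep '[[0,0,0.0015,0,0,0],[0,0,0,0,0,0],[0,0,0,0,0,0]]' | grep -v orient
```

```text
time_s: 52.7
eef_pos: [0.3884, -0.1308, 0.1061]
ft_force: [0.1, 0.3, -0.8]
finger_gap: 0.004
time_s: 53.1
eef_pos: [0.3882, -0.1303, 0.0984]
ft_force: [-0.3, 0.2, -0.2]
finger_gap: 0.007
time_s: 53.4
eef_pos: [0.3881, -0.1305, 0.0967]
ft_force: [-1.0, -0.3, 0.6]
finger_gap: 0.002
```

```bash
python3 -m creep '[[0,0,0.0015,0,0,0],[0,0,0,0,0,0]]' | grep -v orient
python3 -m creep '[[0,0,0.0015,0,0,0],[0,0,0,0,0,0]]' | grep -v orient
python3 -m creep '[[0,0,0.001,0,0,0],[0,0,0,0,0,0]]' | grep -v orient
python3 -m creep '[[0,0,0.001,0,0,0],[0,0,0,0,0,0]]' | grep -v orient
```

```text
time_s: 53.6
eef_pos: [0.3882, -0.1305, 0.0952]
ft_force: [0.5, -0.2, 0.4]
finger_gap: 0.007
time_s: 53.8
eef_pos: [0.3879, -0.1304, 0.0935]
ft_force: [0.0, 0.1, -0.1]
finger_gap: 0.006
time_s: 54.0
eef_pos: [0.388, -0.1304, 0.0926]
ft_force: [0.2, 0.3, -0.5]
finger_gap: 0.01
time_s: 54.2
eef_pos: [0.388, -0.1304, 0.0916]
ft_force: [-0.4, -1.0, 0.8]
finger_gap: 0.005
```

There is no contact at 0.0916, below where the tool released the lid, so the lid dropped by itself: it snapped shut. Retreat and take a last look.

```bash
python3 -m creep '[[0,0,-0.01,0,0,0],[0,0,-0.02,0,0,0],[0,0,-0.03,0,0,0],[0,0,-0.03,0,0,0],[0,0,-0.03,0,0,0],[0,0,-0.03,0,0,0],[0,-0.03,0,0,0,0],[0,-0.04,0,0,0,0],[0,-0.04,0,0,0,0],[0,-0.04,0,0,0,0]]' | grep -v orient
python3 -m creep '[[0,-0.04,-0.02,0,0,0],[0,-0.04,-0.02,0,0,0],[0,-0.04,-0.02,0,0,0],[0,-0.04,-0.02,0,0,0],[0,-0.04,0,0,0,0],[0,-0.04,0,0,0,0],[0,-0.03,0,0,0,0],[0,0,0,0,0,0]]' | grep -v orient
python3 - <<'E'
from h import *
b=viewer.get_image("side")[:,:,::-1];t=viewer.get_image("top")[:,:,::-1]
ss,ts=blue("side",(230,270,290,350),b),blue("top",(340,290,410,335),t);print(ss,ts,tri(ts[:2],ss[:2]))
B=cv2.resize(b[150:400,215:435],(440,500),interpolation=2);T=cv2.resize(t[170:345,180:450][:,135:],(360,467),interpolation=2)
cv2.imwrite("pics/g13.png",np.hstack([B,cv2.copyMakeBorder(T,0,33,0,0,0)]))
E
```

```text
time_s: 55.2
eef_pos: [0.4088, 0.0194, 0.2424]
ft_force: [0.6, -0.7, 0.6]
finger_gap: 0.004
time_s: 56.0
eef_pos: [0.4455, 0.2899, 0.3215]
ft_force: [-0.4, -0.4, -0.2]
finger_gap: 0.006
(np.float64(250.45170454545456), np.float64(309.3863636363636), 352) (np.float64(373.342175066313), np.float64(317.52785145888595), 377) (array([ 0.3857, -0.1349,  0.0808]), np.float64(0.0009053467367922093))
```

View pics/g13.png

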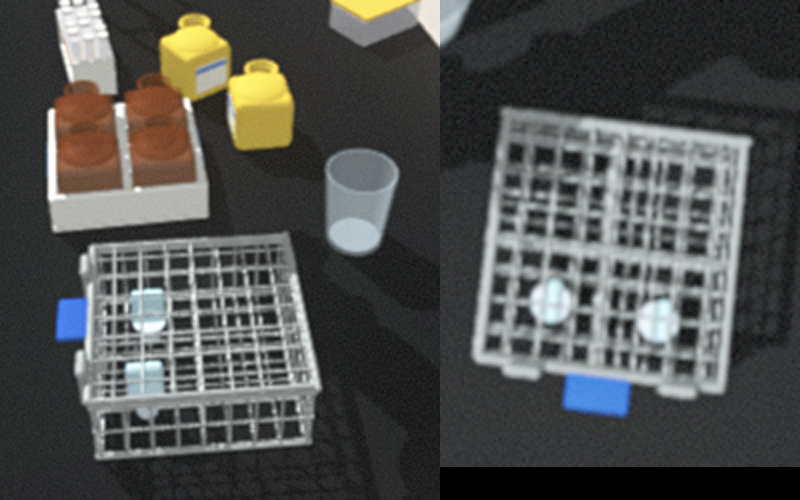

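The last picture shows the lid flush on the rim, both stoppers standing in separate front compartments at (148,310) and (145,385), four open bottles in the carrier, and the tab at (72,320). The tab's image row moved about 3 px (8 mm) between the two retreats. So the lid only snapped during the second light touch, and it now sits at the shut height. I'm handing in.

```bash
python3 -c "
from station import order
print(order.hand_in())"
```

```text
the job is handed in; nothing more can be done
None
```

The job is handed in. Only two bottles still had stoppers. I twisted both loose with a light pull and stood them in the two front compartments of the basket, one in each. I then brought the lid down and pressed it until it snapped shut.

- **Bottles and basket:** The last picture shows all four bottles standing in the carrier and both stoppers upright under the closed lid. The basket was knocked about 15 mm aside partway through, so I measured it again before placing the second stopper.
- **Other glassware:** I touched none of it.
- **Forces:** The highest force I saw was about 11 N, when the first stopper was set down. Pressing the lid showed at most about 6 N, less than the 10 N expected.
- **Lid, where my checks disagreed:** After the first press I thought the lid had snapped. The camera put the tab 8 mm lower after a second, almost force-free touch, so it only latched then. After allowing for the offset seen earlier, its final image position matches the shut height to within about 1 mm. I did not test the latch by lifting the lid.
- **Time:** The robot's clock stood at about 56 s of the 210 s allowed.

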